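# Load the battery pack into the charger's eject tray

### The job

Press the orange button on the teal bench charger so that its tray pops out, set the red battery pack down flat in the yellow-edged pocket of the tray and let go, then gently push the tray home until it clicks and stays shut. Use only light force on the charger (under 20 N) and leave the tape measure, the tin and the wrench where they are.

Things in the scene. Friction and masses are not known exactly. Their poses are not given: they have to be found in the camera images.
- charger: teal bench charger, fixed to the table, 200 (x) x 150 (y) x 78 mm high. Origin: centre of its underside. Its front, where the tray comes out, faces its own -x. Front edge of the shell 100 mm from the origin; the shell's roof is 8 mm thick and the opening under it ends 70 mm above the table. The button stands on the roof.
- release_top (a point): top centre of the orange round release button (30 mm wide) on the charger's roof, 96 mm above the table when up. Pressed straight down it travels 10 mm against a spring of 1.5 rising to 6 N, then meets a rigid stop; the tray is let go at about 3.5 mm (3 to 4.5 N). It springs back when let go. It also dips while the closing tray rides over the latch, and jumps up at the click
- release (a joint): button travel, m: 0 up, 0.010 fully down
- tray (a joint): how far the tray is out, m: 0 latched shut, 0.085 fully out. A spring of 4 N (shut) to 2.3 N (out) always pushes it out, so unless latched it comes out by itself in about a second. Some 12 mm before home the latch adds up to 3 N, and in the last millimetre a rubber buffer (10 N per mm) resists; the latch clicks within a millimetre of 0, at roughly 9 to 11 N of total push
- tray_face (a point): outer face centre of the tray's flat grey front pad (144 mm wide, 12 to 68 mm above the table, 8 mm thick), 118 mm ahead of the charger's origin when shut, 40 mm up; moves with the pad; axes as the charger's (push along +x to close). The pad is lightly sprung (1 to 2 N): pushed, it first gives 1 to 9 mm, different each time, then pushes the tray solidly; it springs back when let go
- tray_bed (a point): floor centre of the tray's pocket, 20 mm above the table, moves with the tray, axes as the charger's. Pocket 64 (x) x 42 (y) mm inside; yellow rails 6 mm high, 4 mm thick, long sides open over the middle 44 mm for fingers. Centre 52 mm behind the pad's inner face; 43 mm ahead of the shell when fully out. Flat tray floor 120 mm wide, no side walls. Under the roof while shut
- pack_center (a point): centre of the red battery pack with black top, 56 (x) x 34 (y) x 36 (z) mm, about 220 g, lying flat on the table with its centre 18 mm up; take it across its 34 mm width (its own y)
- tape: yellow tape measure, 70 x 36 x 60 mm high, bystander; origin under its centre
- tin: small blue tin with a paper label, 60 mm wide, 75 mm high, bystander; origin under its centre
- wrench: steel wrench lying on the table, about 180 mm long, bystander; origin under its middle
Things that resemble listed ones, but are neither listed nor needed, are in the scene too. What is shaped like the part that bears pack_center but white is not meant.

How it is judged:
By the outcome, as a careful person would: the job done as asked, in the order asked, and still so for the second after the job is handed in, with the robot touching nothing.
It also fails if it takes over 70 s, if anything falls off the work surface, if the arm or the gripper's body presses on something with over 40 N, if the wrist force passes 120 N, or if a joint passes its speed limit or range.

### The arm

A 7-joint arm with a two-finger parallel gripper is mounted at the origin on the work surface. World frame = base frame: x ahead of the robot, y to its left, z up, the work surface at z = 0. Lengths are in m, angles in rad, forces in N, time in s.
With the tool pointing down it reaches from about 0.4 to 0.75 m from the base axis. Payload 19.5 kg.
Tool frame: the origin (TCP) lies between the finger pads; the fingertips stand 19 mm ahead of it and the grasp point (between the pads) is the TCP; z points along the fingers, y is the line along which they close (so a half turn about z gives the same grasp; the last joint's range is limited). The gripper opens to 85 mm and grips with 20 to 120 N. Pads are 22 mm wide; open, the fingers measure 114 mm over their backs; the gripper's body (76 mm by 85 mm) begins 54 mm behind the grasp point. The pads swing forward as they close: fully open they stand 13 mm farther back than shut.
Start: joints at [-1.204, 0.707, -0.028, 1.485, 0.022, 0.951, -0.075], TCP at [0.229, 0.528, 0.25] pointing down, gripper open.
Joint ranges: [-2.71, 2.71], [-0.32, 2.16], [-1.57, 1.52], [0, 2.45], [-1.46, 4.6], [0, 2.02], [-2.83, 2.83]. Speed limits (rad/s): [1.89, 1.89, 2.57, 2.57, 3.01, 3.01, 3.01].

### API

Orientations are given as a 3x3 rotation matrix whose columns are the frame's x, y, z axes.
In Python, from rig import robot, viewer, order gives the robot as it stands. The module is installed in compiled form; this text tells all that it offers.
- The arm moves only by the tool servo_tool, never from a script. Its argument "series" is a list of rows, each a list of 7 numbers: the finger opening in mm, from 0 to 85.4, then the shift along the world's x, y, z in mm, then the turn, a rotation vector about the world's x, y, z in degrees. In form: [[claw, dx, dy, dz, ax, ay, az], ...]. A call has 1 to 8 rows; each row shifts and turns the commanded pose from where the row before left it; what a row does not reach is not made up. A row lasts 1/8 s, in which the tool goes at most 62.5 mm and 10.7 degrees, less where a joint would pass 70% of its speed; a pose out of reach is approached as far as the arm can. A call is refused whole if a number of a shift passes 62.5 or a number of a turn 10.7, either way. A call with a gripper value outside its range is refused whole. The fingers move at their own pace and stop on an object; "squeeze" is the grip in N (left out, the last holds). Time passes only in rows, so rows that do not move let the fingers close. It gives the time, the measured TCP pose, the force, the opening and the grip force at its end, in the units of the state.
- robot.get_obs(): the state, without advancing time (a new reading comes with each control period).
- viewer.camera(name): name is "scene" or "top" or "wrist"; returns a dict with "frame" (384x512x3 uint8, blue, green, red), "fx", "fy", "cx", "cy" (pixels), "k1" (the pictures are not rectified: a ray, as slopes to the right and down, at radius r is drawn at 1 + k1 r^2 times it, then the intrinsics apply), "camera_from_world" (4x4, takes a point from world to camera coordinates). Camera axes: x right, y up, looking along -z (the intrinsics and any distortion apply to the point x, -y, -z); pixel columns grow to the right and rows downward; lengths in m; the calibration is good to about 2 mm. A picture is of the moment at which its call begins. There is no depth.
- order.sign_off(): hands the job in; it is judged then, once.
The state is a dict: "time_s": time; "joint_pos": joint angles; "qvel": joint speeds; "effort": joint torques, N m; "tool_pos": TCP position; "tool_rot": TCP orientation; "ft_force": force on the tool from outside, world axes, zero at the start; "wrist_torque": the same for the moment, N m; "grip_width": opening from 0.0 (shut) to 1.0 (fully open); "finger_force": force on a finger pad.
Only numpy, scipy, OpenCV 4.12 (cv2) and the standard library are available. Lean on these libraries where they do the work, as an engineer would, in place of code of your own. Each camera call takes 0.05 s, during which the arm holds its last target. There are 200 camera calls.

## Working session

There is one attempt and no reset: what is moved stays moved. The work goes in short steps, Python scripts to look and compute and a tool call to move; the robot and the scene stay as the last step left them, time stands still between calls to the robot, and variables do not carry over. Pictures are saved under pics/ and viewed, at most 10 in all, crops included, and the job is handed in when it is done.

Besides the shell and the picture viewer there is one more tool, called after ">>>" as a command line: name --pt "numbers of a row" for each row, then --argument value for the rest. servo_tool: Moves the arm, as the interface text tells. Its arguments: {"type":"object","properties":{"series":{"type":"array","items":{"type":"array","items":{"type":"number"}}},"squeeze":{"type":"number"}},"required":["series"]}

```bash
mkdir -p pics
cat > h.py <<'E'
import numpy as np, cv2
from rig import robot, viewer, order
def snap(name,fn=None):
    c=viewer.camera(name)
    if fn: cv2.imwrite('pics/'+fn,c['frame'])
    return c
def K(c): return np.array([[c['fx'],0,c['cx']],[0,c['fy'],c['cy']],[0,0,1.]]), np.array([c['k1'],0,0,0,0.])
def p2w(c,px,z):
    k,d=K(c); u=cv2.undistortPoints(np.array(px,float).reshape(-1,1,2),k,d).reshape(-1,2)
    T=np.array(c['camera_from_world']); R=T[:3,:3]; o=-R.T@T[:3,3]
    r=np.c_[u[:,0],-u[:,1],-np.ones(len(u))]@R
    return o+r*((z-o[2])/r[:,2])[:,None]
def w2p(c,P):
    k,d=K(c); T=np.array(c['camera_from_world']); q=np.atleast_2d(P)@T[:3,:3].T+T[:3,3]
    q=q*[1,-1,-1]
    return cv2.projectPoints(q.reshape(-1,1,3),np.zeros(3),np.zeros(3),k,d)[0].reshape(-1,2)
E
python3 - <<'E'
from h import *
a=snap('scene');b=snap('top')
import pickle;pickle.dump((a,b),open('c0.pkl','wb'))
cv2.imwrite('pics/s0.png',a['frame']);cv2.imwrite('pics/t0.png',b['frame'])
for c in(a,b): print(c['fx'],c['k1'],np.round(c['camera_from_world'],3).tolist())
print(robot.get_obs())
E
```

```text
472.34912721287037 -0.13870119464513622 [[0.05, 0.999, 0.012, -0.074], [-0.555, 0.018, 0.831, 0.24], [0.83, -0.048, 0.556, -1.912], [0.0, 0.0, 0.0, 1.0]]
451.0479776550917 -0.0768840538443759 [[-0.011, -1.0, -0.006, 0.033], [0.995, -0.012, 0.102, -0.54], [-0.102, -0.004, 0.995, -1.198], [0.0, 0.0, 0.0, 1.0]]
{'time_s': 0.1, 'joint_pos': array([-1.20368117,  0.706994  , -0.02765532,  1.48494426,  0.02197532,
        0.95086945, -0.07551101]), 'qvel': array([-0.00017245, -0.00117751, -0.00036936, -0.00358898, -0.00079905,
       -0.00015775, -0.0013615 ]), 'effort': array([ 2.69047523e-03, -8.84280539e+01,  1.23619191e+00, -2.36452997e+01,
        1.68805855e-02,  5.01103656e-03,  1.99973904e-06]), 'tool_pos': array([0.22847013, 0.52743785, 0.24990257]), 'tool_rot': array([[-9.17593623e-01,  3.97519557e-01, -3.81303497e-04],
       [ 3.97519740e-01,  9.17593246e-01, -8.31812626e-04],
       [ 1.92197272e-05, -9.14841628e-04, -9.99999581e-01]]), 'ft_force': array([0.01733432, 0.01303697, 0.26556181]), 'wrist_torque': array([ 0.03081682, -0.00732271, -0.02000616]), 'finger_force': 0.0, 'grip_width': 1.0031253956874493}
```

View pics/s0.png

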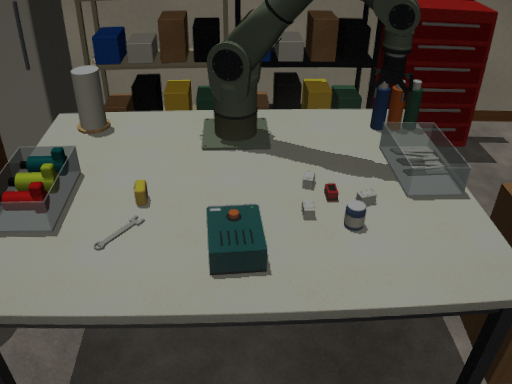

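View pics/t0.png

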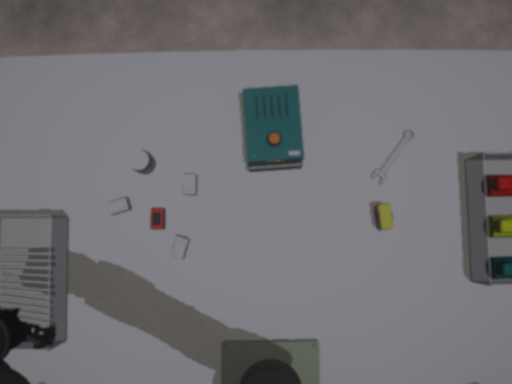

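The scene view shows the charger at (236,238), the button at (233,214), the red pack at (331,192), white blocks at (309,180), (309,209) and (366,197), and the tin at (355,215). In the top view the charger is at (273,125) with its front toward the robot, the button at (274,138), the pack at (157,218), the tape at (385,216) and the wrench at (393,156).

Candidates for the pack (top view): red block (157,218), white decoys (190,183), (118,205), (180,247), and the red tool in the bin (500,185). I choose (157,218) and check it in one crop.

Run:
```python
from h import *
import pickle
a,b=pickle.load(open('c0.pkl','rb'))
f=b['frame']
k1=cv2.resize(f[140:265,95:215],None,fx=4,fy=4,interpolation=cv2.INTER_CUBIC)
k2=cv2.resize(f[75:185,230:320],None,fx=4,fy=4,interpolation=cv2.INTER_CUBIC)
im=np.zeros((500,840,3),np.uint8); im[:500,:480]=k1; im[:440,480:]=k2
cv2.imwrite('pics/crop.png',im[:, :800])
hsv=cv2.cvtColor(f,cv2.COLOR_BGR2HSV)
def blob(name,m,z):
    n,l,s,ct=cv2.connectedComponentsWithStats(m.astype(np.uint8))
    for i in range(1,n):
        if s[i,4]>40:
            pts=np.argwhere(l==i)[:,::-1]
            r=cv2.minAreaRect(p2w(b,pts,z)[:,:2].astype(np.float32)*1000)
            print(name,s[i,4],ct[i].round(1),p2w(b,ct[i],z)[0].round(4),np.round(r[0]),np.round(r[1]),round(r[2],1))
H,S,V=cv2.split(hsv)
blob('red',((H<6)|(H>174))&(S>120)&(V>50),.036)
blob('teal',(H>80)&(H<100)&(S>100)&(V>30),.078)
blob('orange',(H>5)&(H<18)&(S>140)&(V>90),.096)
```

```text
red 361 [501.9 185.7] [ 0.5399 -0.6458  0.036 ] [ 541. -641.] [66. 53.] 89.2
red 98 [158.1 218. ] [0.4634 0.2973 0.036 ] [464. 301.] [30. 49.] 89.5
teal 3338 [271.8 122.5] [ 0.7111 -0.0118  0.078 ] [710. -14.] [194. 142.] 3.4
teal 238 [504.9 267.6] [ 0.3198 -0.6181  0.078 ] [ 320. -613.] [44. 50.] 87.1
orange 79 [273.8 137.6] [ 0.6664 -0.0159  0.096 ] [667. -15.] [23. 24.] 89.2
```

View pics/crop.png

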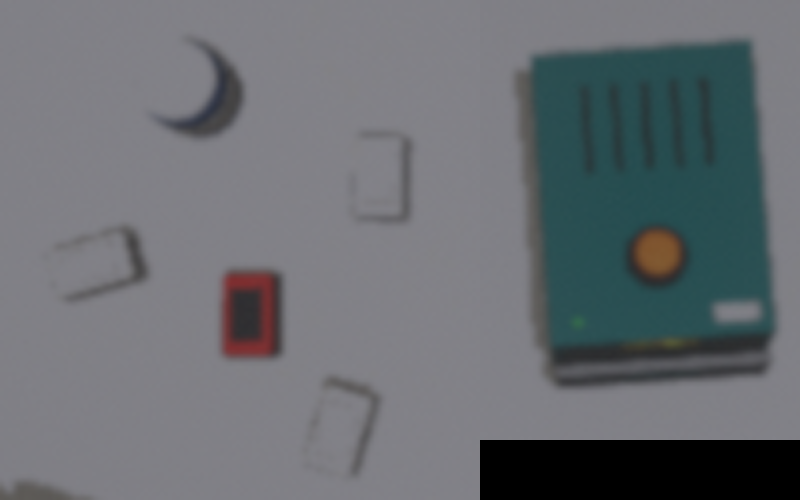

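The crop shows the red pack with its black top at crop (246,315), lying alone with its long side along world x. The button is at crop (658,253), and the charger front faces the robot with a yaw of about 3.5°. The choice is confirmed, so I'm moving to look from close by.

>>> servo_tool --pt "85 40 -45 0 0 0 4.7" --pt "85 40 -45 0 0 0 4.7" --pt "85 40 -45 0 0 0 4.7" --pt "85 40 -45 0 0 0 4.7" --pt "85 40 -45 0 0 0 4.7" --pt "85 0 0 0 0 0 0" --pt "85 0 0 0 0 0 0"

```text
time_s: 0.98
tool_pos: [0.4282, 0.303, 0.2501]
tool_rot: [[-1.0, -0.001, -0.001], [-0.001, 1.0, 0.0], [0.001, 0.0, -1.0]]
ft_force: [-0.9, 0.5, 0.9]
grip_width: 0.998
finger_force: 0.0
```

Run:
```python
from h import *
import pickle
w=snap('wrist','w1.png');pickle.dump(w,open('w1.pkl','wb'))
print(robot.get_obs()['tool_pos'],w['fx'],w['k1'],np.round(w['camera_from_world'],3).tolist())
a,b=pickle.load(open('c0.pkl','rb'))
# charger corners from top picture: teal quad fitted
hsv=cv2.cvtColor(b['frame'],cv2.COLOR_BGR2HSV);H,S,V=cv2.split(hsv)
m=((H>80)&(H<100)&(S>100)&(V>30)).astype(np.uint8); m[:,400:]=0
pts=np.argwhere(cv2.morphologyEx(m,cv2.MORPH_CLOSE,np.ones((9,9))))[:,::-1]
P=p2w(b,pts,.078)[:,:2]
r=cv2.minAreaRect((P*1000).astype(np.float32));print(r,cv2.boxPoints(r).round(1).tolist())
print(w2p(w,[.464,.300,.036]))
```

```text
[0.4278045  0.30349316 0.25015602] 319.89238966943327 -0.07854160035814758 [[-0.002, 1.0, 0.001, -0.302], [-0.945, -0.002, -0.328, 0.448], [-0.328, -0.002, 0.945, -0.241], [0.0, 0.0, 0.0, 1.0]]
((709.635986328125, -13.511314392089844), (193.88015747070312, 142.2608642578125), 3.3593320846557617) [[608.7000122070312, 51.79999923706055], [617.0, -90.19999694824219], [810.5999755859375, -78.80000305175781], [802.2000122070312, 63.20000076293945]]
[[254.24148917 192.29401583]]
```

View pics/w1.png

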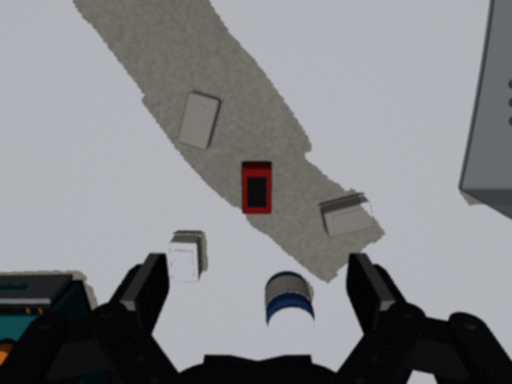

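The wrist view shows the pack at (257,188), nearly aligned with world x. The white decoys are at (200,120), (346,214) and (186,256), and the tin is at (290,300).

Run:
```python
from h import *
import pickle
w=pickle.load(open('w1.pkl','rb'))
f=w['frame']; hsv=cv2.cvtColor(f,cv2.COLOR_BGR2HSV);H,S,V=cv2.split(hsv)
m=(((H<8)|(H>172))&(S>120)&(V>40)).astype(np.uint8)
ys,xs=np.nonzero(m[140:230,220:300]);print(xs.min()+220,xs.max()+220,ys.min()+140,ys.max()+140)
print([f[y,257].tolist() for y in range(158,218,3)])
# black label inside
sub=(cv2.cvtColor(f,cv2.COLOR_BGR2GRAY)<25)[165:215,243:271]
n,l,s,ct=cv2.connectedComponentsWithStats(sub.astype(np.uint8)); i=1+s[1:,4].argmax()
pts=np.argwhere(l==i)[:,::-1]+[243,165]
r=cv2.minAreaRect((p2w(w,pts,.036)[:,:2]*1000).astype(np.float32));print('label',s[i],r)
fp=np.argwhere(m[140:230,220:300])[:,::-1]+[220,140]
T=w['camera_from_world'];print('cam',-T[:3,:3].T@T[:3,3])
for y in (162,176,213): print(y,p2w(w,[[242,y],[271,y]],.036).round(4).tolist())
```

```text
242 270 164 213
[[100, 107, 108], [45, 46, 53], [1, 3, 37], [3, 3, 50], [13, 15, 95], [15, 16, 101], [13, 14, 76], [15, 13, 13], [11, 10, 11], [14, 12, 11], [12, 11, 9], [13, 14, 13], [12, 11, 10], [12, 8, 10], [15, 13, 12], [12, 10, 10], [13, 12, 35], [13, 13, 98], [18, 21, 98], [99, 105, 109]]
label [  4  12  19  30 568] ((463.32470703125, 301.9643859863281), (34.527008056640625, 20.512117385864258), 0.09933903813362122)
cam [0.34343108 0.30275102 0.37440157]
162 [[0.429, 0.2867, 0.036], [0.429, 0.3183, 0.036]]
176 [[0.4449, 0.2865, 0.036], [0.4449, 0.3185, 0.036]]
213 [[0.4893, 0.2859, 0.036], [0.4892, 0.3192, 0.036]]
```

>>> servo_tool --pt "0 24 -45 0 0 0 0.5" --pt "0 24 -45 0 0 0 0.5" --pt "0 24 -45 0 0 0 0.5" --pt "0 24 -46 0 0 0 0.5" --pt "0 24 -46 0 0 0 0.5" --pt "0 24 -46 0 0 0 0.5" --pt "0 24 -46 0 0 0 0.4" --pt "0 0 0 0 0 0 0"

```text
time_s: 2.02
tool_pos: [0.5973, -0.0186, 0.2496]
tool_rot: [[-0.998, -0.058, -0.0], [-0.058, 0.998, -0.001], [0.0, -0.001, -1.0]]
ft_force: [-0.4, 1.1, 0.6]
grip_width: 0.002
finger_force: 0.0
```

Run:
```python
from h import *
import pickle
w=snap('wrist','w2.png');pickle.dump(w,open('w2.pkl','wb'))
print(robot.get_obs()['tool_pos'],robot.get_obs()['ft_force'])
f=w['frame'];H,S,V=cv2.split(cv2.cvtColor(f,cv2.COLOR_BGR2HSV))
m=((H>5)&(H<20)&(S>140)&(V>70)).astype(np.uint8)
n,l,s,ct=cv2.connectedComponentsWithStats(m)
for i in range(1,n):
    if s[i,4]>100: print(s[i],ct[i],p2w(w,ct[i],.096))
print(w2p(w,[.6664,-.0159,.096]))
```

```text
[ 0.59668774 -0.01611621  0.2498032 ] [0.13242961 1.37345332 0.76623959]
[240 231  28  19 230] [252.26521739 237.48695652] [[ 0.6583711 -0.0198252  0.096    ]]
[[255.82522602 244.98890646]]
```

View pics/w2.png

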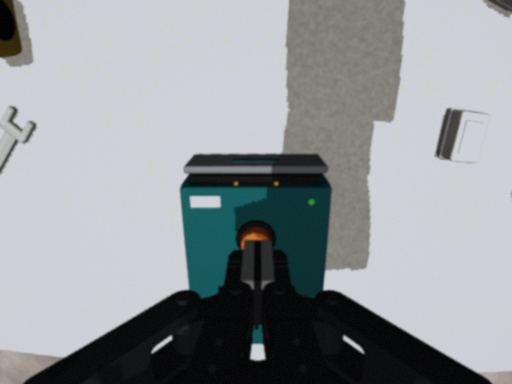

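The wrist view shows the roof's front edge at row ~187 from (182) to (330), square with the tool, and the button at (256,240) partly behind the fingers.

Run:
```python
from h import *
import pickle
w=pickle.load(open('w2.pkl','rb'));a,b=pickle.load(open('c0.pkl','rb'))
f=w['frame'];H,S,V=cv2.split(cv2.cvtColor(f,cv2.COLOR_BGR2HSV))
t=(H>78)&(H<102)&(S>100)&(V>30)
for x in (195,225,290,320):
    c=np.nonzero(t[170:230,x])[0]; print(x,c.min()+170,[int(v) for v in V[178:196,x]])
for y in (215,235,255):
    c=np.nonzero(t[y])[0]; q=p2w(w,[[c.min()-.5,y],[c.max()+.5,y]],.078);print(y,c.min(),c.max(),q.round(4).tolist(),np.linalg.norm(q[1]-q[0]))
print(p2w(w,[[195,187],[320,186]],.078).round(4).tolist())
print('pad face top edge',p2w(w,[[190,170],[325,170],[190,155],[325,155]],.068).round(4).tolist())
print('roof corners topcam (gauge)',w2p(b,[[.61,.06,.078],[.61,-.09,.078]]))
print(robot.get_obs()['tool_pos'])
```

```text
195 186 [26, 24, 24, 22, 18, 16, 18, 22, 38, 63, 83, 94, 100, 100, 96, 99, 101, 129]
225 186 [23, 23, 25, 25, 18, 16, 15, 25, 44, 67, 87, 94, 98, 98, 101, 97, 98, 98]
290 187 [14, 11, 12, 14, 15, 16, 18, 21, 25, 35, 46, 51, 54, 54, 53, 52, 53, 52]
320 187 [16, 18, 17, 14, 16, 17, 17, 21, 27, 37, 45, 52, 53, 53, 54, 54, 53, 54]
215 183 327 [[0.6468, -0.0914, 0.078], [0.6381, 0.055, 0.078]] 0.14667095578126757
235 185 326 [[0.6693, -0.0898, 0.078], [0.6606, 0.057, 0.078]] 0.1470788184222156
255 187 324 [[0.693, -0.0882, 0.078], [0.6843, 0.0581, 0.078]] 0.14653915257072167
[[0.6161, -0.0785, 0.078], [0.6078, 0.0435, 0.078]]
pad face top edge [[0.602, -0.0853, 0.068], [0.594, 0.0487, 0.068], [0.5867, -0.0852, 0.068], [0.5789, 0.0468, 0.068]]
roof corners topcam (gauge) [[244.99912405 160.54707016]
 [302.15114864 159.86992254]]
[ 0.59668774 -0.01611621  0.2498032 ]
```

>>> servo_tool --pt "0 35 0 -20 0 0 0" --pt "0 35 0 -40 0 0 0" --pt "0 0 0 -40 0 0 0" --pt "0 0 0 -22 0 0 0" --pt "0 0 0 0 0 0 0" --pt "0 0 0 0 0 0 0"

```text
time_s: 2.82
tool_pos: [0.6669, -0.0151, 0.1296]
tool_rot: [[-0.998, -0.062, 0.001], [-0.062, 0.998, 0.0], [-0.001, 0.0, -1.0]]
ft_force: [0.5, -0.3, 0.3]
grip_width: -0.001
finger_force: 0.0
```

>>> servo_tool --pt "0 0 -1 -8 0 0 0" --pt "0 0 0 -4 0 0 0" --pt "0 0 0 -3 0 0 0" --pt "0 0 0 -2 0 0 0" --pt "0 0 0 0 0 0 0"

```text
time_s: 3.45
tool_pos: [0.6666, -0.0174, 0.1113]
tool_rot: [[-0.998, -0.061, -0.0], [-0.061, 0.998, -0.0], [0.0, -0.0, -1.0]]
ft_force: [-1.7, -0.5, 2.9]
grip_width: -0.002
finger_force: 1.5
```

>>> servo_tool --pt "0 0 0 -1 0 0 0" --pt "0 0 0 -1 0 0 0" --pt "0 0 0 -1 0 0 0" --pt "0 0 0 0 0 0 0" --pt "0 0 0 0 0 0 0"

```text
time_s: 4.08
tool_pos: [0.6666, -0.0175, 0.1083]
tool_rot: [[-0.998, -0.061, 0.0], [-0.061, 0.998, -0.0], [-0.0, -0.0, -1.0]]
ft_force: [-2.2, -0.1, 3.9]
grip_width: 0.003
finger_force: 2.1
```

Run:
```python
from h import *
b=snap('top'); a=snap('scene')
im=np.hstack([cv2.resize(b['frame'][75:225,220:330],None,fx=3.5,fy=3.5),cv2.resize(a['frame'][150:300,180:290],None,fx=3.5,fy=3.5)])
cv2.imwrite('pics/p1.png',im)
```

```text
(no output)
```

View pics/p1.png

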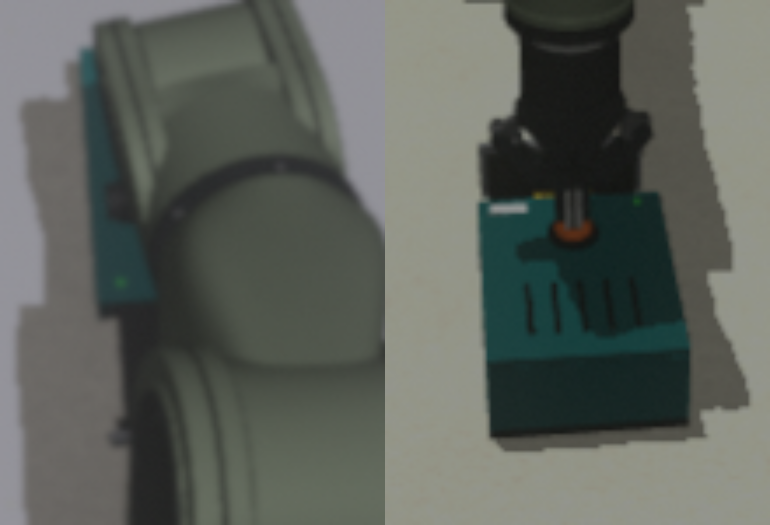

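The left half shows the dark tray reaching out below the shell front at (125,305) down to about (130,450). The right half shows the fingers on the button at (572,230). Next I lift off and measure the tray.

>>> servo_tool --pt "0 0 0 40 0 0 0" --pt "85 0 0 50 0 0 0" --pt "85 -45 0 50 0 0 0" --pt "85 -45 -4 0 0 0 0" --pt "85 -45 -4 0 0 0 0" --pt "85 0 0 0 0 0 0" --pt "85 0 0 0 0 0 0"

```text
time_s: 5.05
tool_pos: [0.5355, -0.0253, 0.2449]
tool_rot: [[-0.998, -0.061, 0.001], [-0.061, 0.998, 0.0], [-0.001, -0.0, -1.0]]
ft_force: [0.1, 0.4, 0.0]
grip_width: 0.996
finger_force: 0.0
```

Run:
```python
from h import *
import pickle
w=snap('wrist','w3.png');pickle.dump(w,open('w3.pkl','wb'))
print(robot.get_obs()['tool_pos'])
f=w['frame'];H,S,V=cv2.split(cv2.cvtColor(f,cv2.COLOR_BGR2HSV))
m=((H>18)&(H<35)&(S>120)&(V>60)).astype(np.uint8)
n,l,s,ct=cv2.connectedComponentsWithStats(m)
for i in range(1,n):
    if s[i,4]>20: print(s[i],ct[i],p2w(w,ct[i],.026).round(4))
print(w2p(w,[.569,-.0231,.02]))
```

```text
[ 0.53557852 -0.02524902  0.24463152]
[ 0 48 17  5 53] [ 7.16981132 49.54716981] [[ 0.4305 -0.2949  0.026 ]]
[  0  95  29  18 180] [  7.71666667 105.95      ] [[ 0.4896 -0.303   0.026 ]]
[234 160  48  10 212] [256.39150943 162.96698113] [[ 0.539  -0.0257  0.026 ]]
[246 175   6  15  80] [248.7375 181.7875] [[ 0.5613 -0.033   0.026 ]]
[264 175   6  20 113] [266.45132743 184.28318584] [[ 0.563  -0.0129  0.026 ]]
[236 207  45  13 330] [257.78484848 215.23939394] [[ 0.6017 -0.0203  0.026 ]]
[[257.0962261  187.03323073]]
```

View pics/w3.png

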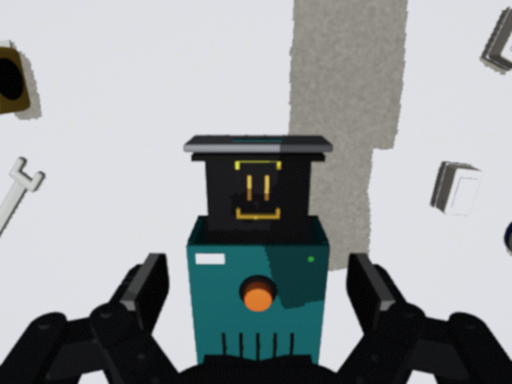

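Tray fully out: the rails' end bars are at (258,163) and (258,215), with the pocket centre near (257,187), matching my prediction.

Run:
```python
from h import *
import pickle
from scipy.optimize import least_squares
w=pickle.load(open('w3.pkl','rb'))
f=w['frame'];H,S,V=cv2.split(cv2.cvtColor(f,cv2.COLOR_BGR2HSV))
m=((H>18)&(H<35)&(S>120)&(V>60)); m[:, :220]=0; m[:155]=0
# outer silhouette of rails: 72x50 at z .026 top; compare corners
ys,xs=np.nonzero(m); print(xs.min(),xs.max(),ys.min(),ys.max())
for yy in (158,160,162,164,166,168,207,210,213,216,219): 
    c=np.nonzero(m[yy])[0]; print(yy,c.tolist()[:2],c.tolist()[-2:],len(c))
for th in (3.5,):
  for cx,cy in ((.570,-.0232),):
    t=np.radians(th);R=np.array([[np.cos(t),-np.sin(t)],[np.sin(t),np.cos(t)]])
    for z,a,b in((.026,36,25),(.026,32,21),(.02,32,21),(.02,36,25)):
        q=np.array([[-a,-b],[-a,b],[a,b],[a,-b]])/1000@R.T+[cx,cy]
        print(z,a,w2p(w,np.c_[q,np.full(4,z)]).round(1).tolist())
```

```text
234 281 160 219
158 [] [] 0
160 [236, 237] [268, 269] 34
162 [234, 235] [280, 281] 48
164 [234, 235] [280, 281] 13
166 [234, 235] [280, 281] 13
168 [235, 236] [280, 281] 11
207 [237, 238] [238, 277] 3
210 [236, 237] [279, 280] 11
213 [236, 237] [279, 280] 13
216 [236, 237] [278, 279] 44
219 [237, 238] [276, 277] 41
0.026 36 [[234.2, 158.6], [279.7, 158.7], [278.2, 218.5], [235.6, 218.5]]
0.026 32 [[237.9, 162.2], [276.0, 162.2], [274.9, 215.4], [239.0, 215.4]]
0.02 32 [[238.2, 160.8], [275.7, 160.9], [274.6, 213.4], [239.3, 213.3]]
0.02 36 [[234.6, 157.4], [279.3, 157.4], [277.9, 216.4], [236.0, 216.4]]
```

>>> servo_tool --pt "60 -10 46 0 0 0 -0.5" --pt "60 -10 47 0 0 0 -0.5" --pt "60 -10 47 0 0 0 -0.5" --pt "60 -10 47 0 0 0 -0.5" --pt "60 -11 47 0 0 0 -0.5" --pt "60 -11 47 0 0 0 -0.5" --pt "60 -10 46 -40 0 0 -0.5" --pt "60 0 0 -50 0 0 0"

```text
time_s: 6.1
tool_pos: [0.462, 0.306, 0.1535]
tool_rot: [[-1.0, -0.004, 0.001], [-0.004, 1.0, 0.003], [-0.001, 0.003, -1.0]]
ft_force: [0.2, -0.9, -1.1]
grip_width: 0.699
finger_force: 0.0
```

>>> servo_tool --pt "60 0 0 -40 0 0 0" --pt "60 0 0 -15 0 0 0" --pt "60 0 0 0 0 0 0" --pt "60 0 0 0 0 0 0"

```text
time_s: 6.6
tool_pos: [0.4634, 0.302, 0.101]
tool_rot: [[-1.0, 0.001, 0.002], [0.001, 1.0, 0.001], [-0.002, 0.001, -1.0]]
ft_force: [0.1, 0.2, 0.1]
grip_width: 0.702
finger_force: 0.0
```

Run:
```python
from h import *
w=snap('wrist','w4.png');print(robot.get_obs()['tool_pos'],robot.get_obs()['grip_width'])
f=w['frame'];H,S,V=cv2.split(cv2.cvtColor(f,cv2.COLOR_BGR2HSV))
m=((H<8)|(H>172))&(S>120)&(V>40); ys,xs=np.nonzero(m);print(xs.min(),xs.max(),ys.min(),ys.max(),len(xs))
for y in range(ys.min(),ys.max(),8):
    c=np.nonzero(m[y])[0]
    if len(c): print(y,c.min(),c.max(),p2w(w,[[c.min()-.5,y],[c.max()+.5,y]],.036).round(4).tolist())
```

```text
[0.46337659 0.30197515 0.10108487] 0.7043205481235887
231 283 167 253 2732
167 237 277 [[0.4298, 0.2895, 0.036], [0.4298, 0.3146, 0.036]]
175 232 281 [[0.4349, 0.2864, 0.036], [0.4349, 0.3172, 0.036]]
183 231 283 [[0.4401, 0.2856, 0.036], [0.4401, 0.3186, 0.036]]
191 231 282 [[0.4454, 0.2855, 0.036], [0.4454, 0.3181, 0.036]]
199 232 282 [[0.4508, 0.2859, 0.036], [0.4508, 0.3182, 0.036]]
207 232 282 [[0.4562, 0.2858, 0.036], [0.4562, 0.3184, 0.036]]
215 232 282 [[0.4618, 0.2856, 0.036], [0.4618, 0.3185, 0.036]]
223 233 282 [[0.4675, 0.2861, 0.036], [0.4675, 0.3187, 0.036]]
231 233 281 [[0.4733, 0.286, 0.036], [0.4733, 0.3182, 0.036]]
239 233 281 [[0.4792, 0.2858, 0.036], [0.4792, 0.3184, 0.036]]
247 233 281 [[0.4852, 0.2857, 0.036], [0.4852, 0.3185, 0.036]]
```

>>> servo_tool --pt "60 0 0 -35 0 0 0" --pt "60 -1 0 -30 0 0 0" --pt "60 0 0 -12 0 0 0" --pt "60 0 0 0 0 0 0" --pt "28 0 0 0 0 0 0" --pt "28 0 0 0 0 0 0" --pt "28 0 0 0 0 0 0" --pt "28 0 0 0 0 0 0" --squeeze 30

```text
time_s: 7.65
tool_pos: [0.4623, 0.3019, 0.0239]
tool_rot: [[-1.0, 0.0, 0.001], [0.0, 1.0, 0.001], [-0.001, 0.001, -1.0]]
ft_force: [-1.0, -0.9, 8.8]
grip_width: 0.395
finger_force: 30.1
```

>>> servo_tool --pt "28 0 0 10 0 0 0" --pt "28 0 0 40 0 0 0" --pt "28 0 0 50 0 0 0" --pt "28 10 -30 36 0 0 0.4" --pt "28 16 -45 0 0 0 0.4" --pt "28 16 -48 0 0 0 0.4" --pt "28 16 -48 0 0 0 0.4" --pt "28 16 -48 0 0 0 0.4"

```text
time_s: 8.65
tool_pos: [0.5362, 0.0809, 0.1597]
tool_rot: [[-0.999, -0.035, 0.001], [-0.035, 0.999, -0.0], [-0.001, -0.0, -1.0]]
ft_force: [0.0, 0.7, -1.4]
grip_width: 0.394
finger_force: 30.7
```

>>> servo_tool --pt "28 16 -45 0 0 0 0.5" --pt "28 10 -35 0 0 0 0.5" --pt "28 9 -25 0 0 0 0.6" --pt "28 0 0 0 0 0 0" --pt "28 0 0 0 0 0 0" --pt "28 0 0 0 0 0 0"

```text
time_s: 9.4
tool_pos: [0.5706, -0.0215, 0.1591]
tool_rot: [[-0.998, -0.064, 0.0], [-0.064, 0.998, 0.0], [-0.0, 0.0, -1.0]]
ft_force: [0.1, 0.6, -2.2]
grip_width: 0.395
finger_force: 30.7
```

Run:
```python
from h import *
w=snap('wrist','w5.png');o=robot.get_obs();print(o['tool_pos'],o['tool_rot'][:,0],o['ft_force'])
print(w2p(w,[.571,-.022,.02]), w2p(w,[o['tool_pos']+[0,0,.012]]))
```

```text
[ 0.57064623 -0.02163232  0.15899436] [-9.97987905e-01 -6.34044139e-02 -1.48300251e-04] [-0.7337802   0.05865252 -1.03057878]
[[256.31254039 182.6597697 ]] [[256.64620243 292.1234708 ]]
```

View pics/w5.png

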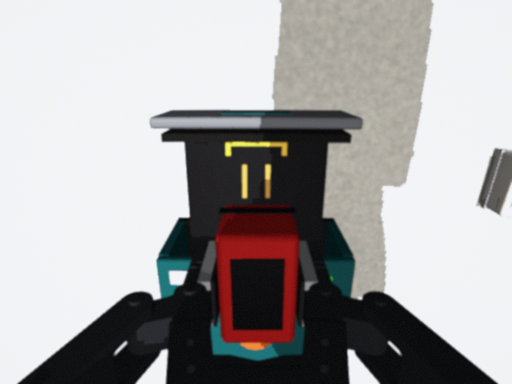

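The view shows the pack held straight at (258,290), with the near rail at (257,148) and the contact strips centred at column 256, so it is aligned. Descending.

>>> servo_tool --pt "28 0 0 -45 0 0 0" --pt "28 0 0 -40 0 0 0" --pt "28 0 0 -15 0 0 0" --pt "28 0 0 -8 0 0 0" --pt "28 0 0 0 0 0 0" --pt "28 0 0 0 0 0 0"

```text
time_s: 10.2
tool_pos: [0.5712, -0.0224, 0.0518]
tool_rot: [[-0.998, -0.062, 0.001], [-0.062, 0.998, -0.0], [-0.001, -0.0, -1.0]]
ft_force: [1.0, -0.0, -1.8]
grip_width: 0.394
finger_force: 30.6
```

>>> servo_tool --pt "28 0 0 -4 0 0 0" --pt "28 0 0 -2 0 0 0" --pt "28 0 0 -1 0 0 0" --pt "28 0 0 0 0 0 0"

```text
time_s: 10.7
tool_pos: [0.5707, -0.0224, 0.0439]
tool_rot: [[-0.998, -0.062, 0.0], [-0.062, 0.998, -0.0], [-0.0, -0.0, -1.0]]
ft_force: [-1.2, -0.8, 3.1]
grip_width: 0.389
finger_force: 31.2
```

>>> servo_tool --pt "56 0 0 0 0 0 0" --pt "56 0 0 0 0 0 0" --pt "56 0 0 0 0 0 0" --pt "56 0 0 10 0 0 0" --pt "56 0 0 40 0 0 0" --pt "56 0 0 50 0 0 0" --pt "56 -45 -3 30 0 0 0" --pt "56 0 0 0 0 0 0"

```text
time_s: 11.7
tool_pos: [0.5245, -0.0258, 0.1765]
tool_rot: [[-0.998, -0.062, 0.002], [-0.062, 0.998, -0.001], [-0.002, -0.001, -1.0]]
ft_force: [1.3, -0.0, 0.6]
grip_width: 0.656
finger_force: 0.0
```

>>> servo_tool --pt "0 0 0 0 0 0 0" --pt "0 0 0 0 0 0 0"

```text
time_s: 11.95
tool_pos: [0.5261, -0.0253, 0.1732]
tool_rot: [[-0.998, -0.063, -0.001], [-0.063, 0.998, 0.0], [0.001, 0.0, -1.0]]
ft_force: [0.2, -0.6, -0.1]
grip_width: 0.235
finger_force: 0.0
```

Run:
```python
from h import *
w=snap('wrist','w6.png');o=robot.get_obs();print(o['tool_pos'],o['tool_rot'][:,0],o['ft_force'])
cv2.imwrite('pics/w6c.png',cv2.resize(w['frame'][90:290,140:380],None,fx=3,fy=3))
```

```text
[ 0.52598578 -0.0252763   0.17314095] [-9.98044671e-01 -6.25010027e-02  6.77141430e-04] [0.15344992 0.46192955 0.34434035]
```

View pics/w6c.png

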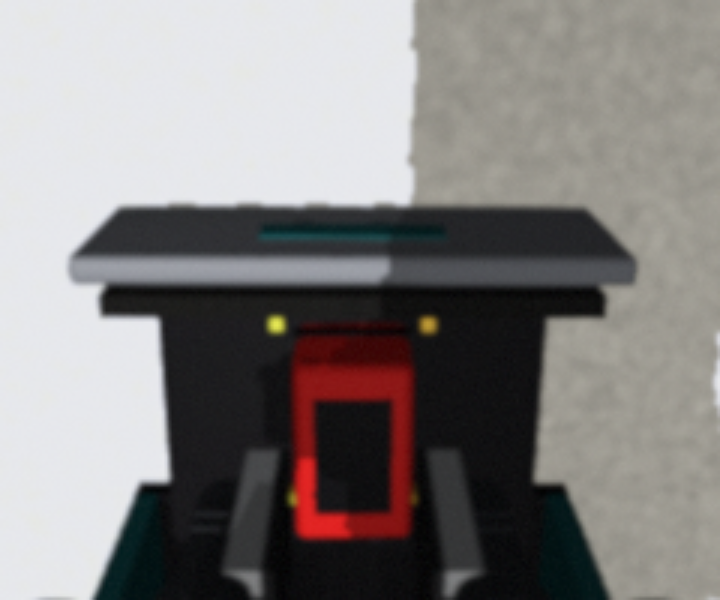

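The view shows the pack between the near corner rails at crop (277,325) and (428,325). The near bar between them is not visible, so I'm checking whether the pack sits on it.

Run:
```python
from h import *
w=snap('wrist','w7.png');f=w['frame']
for x in (232,240,257,275,283): print(x,[(y,f[y,x].tolist()) for y in range(190,216)] if x in(232,257) else '')
print('near/far top edges z=.056',p2w(w,[[257,210.7],[257,269.5]],.056).round(4).tolist())
t=np.radians(3.6);R=np.array([[np.cos(t),-np.sin(t)],[np.sin(t),np.cos(t)]])
for n,z,a in(('pk top near',.056,-28),('pk bot near',.02,-28),('rail out top',.026,-36),('rail in top',.026,-32),('pk top far',.056,28),('rail far in',.026,32)):
    q=R@[a/1000,0]+[.571,-.022]; print(n,w2p(w,[*q,z]).round(1))
```

```text
232 [(190, [27, 28, 29]), (191, [28, 29, 31]), (192, [28, 28, 29]), (193, [30, 30, 31]), (194, [32, 44, 44]), (195, [44, 114, 113]), (196, [66, 191, 190]), (197, [81, 225, 222]), (198, [84, 230, 229]), (199, [78, 218, 215]), (200, [64, 173, 172]), (201, [41, 97, 98]), (202, [34, 45, 46]), (203, [28, 28, 28]), (204, [31, 27, 27]), (205, [31, 29, 30]), (206, [31, 30, 31]), (207, [30, 27, 27]), (208, [32, 28, 29]), (209, [28, 27, 26]), (210, [24, 22, 23]), (211, [20, 18, 20]), (212, [19, 17, 17]), (213, [19, 17, 19]), (214, [19, 20, 18]), (215, [18, 16, 15])]
240 
257 [(190, [24, 25, 26]), (191, [26, 28, 28]), (192, [27, 29, 29]), (193, [29, 28, 28]), (194, [28, 30, 29]), (195, [30, 28, 27]), (196, [24, 25, 29]), (197, [22, 20, 38]), (198, [14, 13, 43]), (199, [10, 9, 33]), (200, [9, 10, 17]), (201, [11, 10, 28]), (202, [12, 9, 54]), (203, [10, 11, 67]), (204, [10, 9, 72]), (205, [6, 6, 67]), (206, [4, 4, 64]), (207, [10, 9, 65]), (208, [3, 3, 59]), (209, [4, 6, 60]), (210, [8, 7, 64]), (211, [14, 12, 82]), (212, [12, 13, 100]), (213, [16, 18, 119]), (214, [19, 21, 131]), (215, [21, 21, 138])]
275 
283 
near/far top edges z=.056 [[0.5432, -0.0241, 0.056], [0.5992, -0.0206, 0.056]]
pk top near [[257.5 210.6]]
pk bot near [[257.4 195.4]]
rail out top [[257.4 189.3]]
rail in top [[257.4 193.5]]
pk top far [[257.4 269.3]]
rail far in [[257.3 255.5]]
```

The numbers show the pack spans x 0.543–0.599 at the right height, as intended, and the near bar is just hidden behind the pad. Now to the front of the pad.

>>> servo_tool --pt "0 -48 -3 0 0 0 0" --pt "0 0 0 -30 0 0 0" --pt "0 0 0 -40 0 0 0" --pt "0 0 0 -35 0 0 0" --pt "0 0 0 -23 0 0 0" --pt "0 0 0 0 0 0 0" --pt "0 0 0 0 0 0 0"

```text
time_s: 12.92
tool_pos: [0.478, -0.0284, 0.0464]
tool_rot: [[-0.998, -0.062, 0.001], [-0.062, 0.998, -0.0], [-0.001, -0.0, -1.0]]
ft_force: [-0.0, 0.9, 0.6]
grip_width: 0.003
finger_force: 0.0
```

>>> servo_tool --pt "0 8 0.5 0 0 0 0" --pt "0 8 0.5 0 0 0 0" --pt "0 8 0.5 0 0 0 0" --pt "0 8 0.5 0 0 0 0" --pt "0 8 0.5 0 0 0 0" --pt "0 0 0 0 0 0 0"

```text
time_s: 13.68
tool_pos: [0.5182, -0.0259, 0.0456]
tool_rot: [[-0.998, -0.062, 0.0], [-0.062, 0.998, 0.0], [-0.0, -0.0, -1.0]]
ft_force: [-3.2, -0.3, 0.2]
grip_width: -0.003
finger_force: 0.0
```

>>> servo_tool --pt "0 7 0.4 0 0 0 0" --pt "0 7 0.4 0 0 0 0" --pt "0 7 0.4 0 0 0 0" --pt "0 7 0.5 0 0 0 0" --pt "0 6 0.4 0 0 0 0" --pt "0 6 0.4 0 0 0 0" --pt "0 4 0.3 0 0 0 0" --pt "0 0 0 0 0 0 0"

```text
time_s: 14.68
tool_pos: [0.562, -0.023, 0.0457]
tool_rot: [[-0.998, -0.062, 0.0], [-0.062, 0.998, 0.0], [-0.0, -0.0, -1.0]]
ft_force: [-3.1, -1.5, -0.7]
grip_width: -0.002
finger_force: 0.0
```

>>> servo_tool --pt "0 4 0.3 0 0 0 0" --pt "0 4 0.3 0 0 0 0" --pt "0 3 0.2 0 0 0 0" --pt "0 3 0.2 0 0 0 0" --pt "0 2 0.1 0 0 0 0" --pt "0 0 0 0 0 0 0"

```text
time_s: 15.42
tool_pos: [0.578, -0.0219, 0.0457]
tool_rot: [[-0.998, -0.062, 0.0], [-0.062, 0.998, 0.0], [-0.0, 0.0, -1.0]]
ft_force: [-2.6, -2.2, -0.1]
grip_width: -0.002
finger_force: 0.0
```

>>> servo_tool --pt "0 1.5 0.1 0 0 0 0" --pt "0 1.5 0.1 0 0 0 0" --pt "0 1 0.1 0 0 0 0" --pt "0 0 0 0 0 0 0"

```text
time_s: 15.92
tool_pos: [0.5818, -0.0217, 0.0457]
tool_rot: [[-0.998, -0.062, 0.0], [-0.062, 0.998, -0.0], [-0.0, -0.0, -1.0]]
ft_force: [-4.6, -0.6, 0.9]
grip_width: 0.003
finger_force: 0.0
```

>>> servo_tool --pt "0 1 0.1 0 0 0 0" --pt "0 1 0 0 0 0 0" --pt "0 0 0 0 0 0 0"

```text
time_s: 16.3
tool_pos: [0.5837, -0.0216, 0.0457]
tool_rot: [[-0.998, -0.062, -0.0], [-0.062, 0.998, -0.0], [0.0, -0.0, -1.0]]
ft_force: [-4.7, -0.8, 0.2]
grip_width: 0.001
finger_force: 0.0
```

>>> servo_tool --pt "0 1 0.1 0 0 0 0" --pt "0 1 0 0 0 0 0" --pt "0 0 0 0 0 0 0"

```text
time_s: 16.68
tool_pos: [0.5848, -0.0215, 0.0456]
tool_rot: [[-0.998, -0.062, -0.002], [-0.062, 0.998, -0.0], [0.002, -0.0, -1.0]]
ft_force: [-12.5, -0.8, 6.1]
grip_width: 0.002
finger_force: 0.0
```

>>> servo_tool --pt "0 -2 -0.1 0 0 0 0" --pt "0 -4 -0.2 0 0 0 0" --pt "0 -4 -0.2 0 0 0 0" --pt "0 -5 -0.3 0 0 0 0" --pt "0 0 0 0 0 0 0"

```text
time_s: 17.3
tool_pos: [0.5706, -0.0223, 0.0458]
tool_rot: [[-0.998, -0.062, 0.0], [-0.062, 0.998, -0.0], [-0.0, -0.0, -1.0]]
ft_force: [0.2, -0.2, -1.2]
grip_width: -0.004
finger_force: 0.0
```

>>> servo_tool --pt "0 -20 -1 0 0 0 0" --pt "0 -40 -2 0 0 0 0" --pt "0 0 0 50 0 0 0" --pt "0 0 0 60 0 0 0" --pt "0 0 0 60 0 0 0" --pt "0 0 60 0 0 0 0" --pt "0 0 60 0 0 0 0" --pt "0 0 60 0 0 0 0"

```text
time_s: 18.3
tool_pos: [0.5107, 0.1565, 0.216]
tool_rot: [[-0.998, -0.062, 0.001], [-0.062, 0.998, 0.0], [-0.001, 0.0, -1.0]]
ft_force: [0.8, -0.1, -0.6]
grip_width: -0.0
finger_force: 0.0
```

>>> servo_tool --pt "0 0 60 0 0 0 0" --pt "0 0 0 0 0 0 0" --pt "0 0 0 0 0 0 0"

```text
time_s: 18.68
tool_pos: [0.5108, 0.2143, 0.2157]
tool_rot: [[-0.998, -0.062, 0.0], [-0.062, 0.998, -0.001], [-0.0, -0.001, -1.0]]
ft_force: [-0.4, -0.6, 0.0]
grip_width: 0.0
finger_force: 0.0
```

Run:
```python
from h import *
b=snap('top');print(robot.get_obs()['time_s'],robot.get_obs()['tool_pos'])
cv2.imwrite('pics/t9.png',cv2.resize(b['frame'][60:270,90:430],None,fx=2.3,fy=2.3))
```

```text
18.725 [0.51099054 0.21373773 0.21572803]
```

View pics/t9.png

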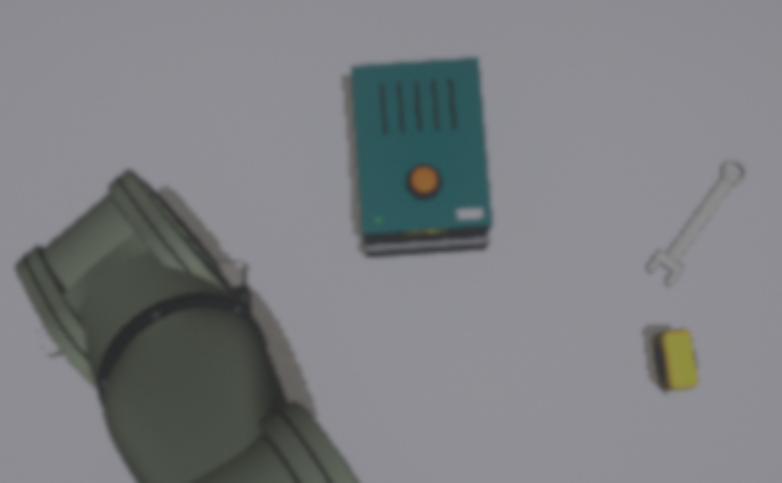

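The tray is shut at (426,245), as at the start, and the button is up at (424,181). The wrench and tape have not moved, so I'm handing in.

```bash
python3 -c "
from rig import order
print(order.sign_off())"
```

```text
the job is handed in; nothing more can be done
None
```

The job is handed in: the red pack is in the tray's pocket and the tray is pushed home and has stayed shut; the highest charger-contact reading was about 14 N, and I did not touch the tape measure, tin or wrench.

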